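Press a crock's tight lid home with a ratchet clamp press

TASK

The small white crock under the orange ratchet press still has its tight wooden lid standing proud. Pump the press's black trigger to bring the jaw down a click at a time until the lid is fully home and the jaw bears on it firmly, but do not force the trigger once it turns stiff, or the crock will crack. Then hold the red release tab down until the jaw has sprung all the way back up, and let go; leave the crock where it is, keep off the crock, the jaw and its bar, and do not disturb the things standing around.

Things in the scene. Friction and masses are not known exactly. Their poses are not given: they have to be found in the camera images.
- press: Ratchet press fixed to the worktop: wooden board 190 x 150 x 14 mm, two steel posts behind, orange head (a one-hand clamp mounted upright). Origin on the worktop below the jaw's axis; z up; +x to its back (posts), -x its front, where the black trigger sticks out; +y its left, where the red tab is. The head's height differs by up to 5 mm between starts.
- trigger_tip (a point): Upper face of the black trigger, middle of its ribbed end paddle (36 mm along, 30 mm across, 10 mm thick), 85 mm from its pivot, some 93 mm in front of the jaw's axis and 205 to 210 mm above the worktop. Push straight down here. At rest the trigger rises 0.28 rad outwards, fully pressed it droops 0.32 rad; this point goes down 50 mm.
- trigger (a joint): Trigger angle, rad: 0 at rest, 0.60 at the hard stop; springs back. The first 0.2 rad are idle, then it drives the jaw 24 mm per rad. A stroke past 0.55 gains a click (8 mm), a shorter one slips back. Force at the tip: 2 to 7 N while the jaw runs free, to 9 N while the lid slides; with the lid home, 11 N before the hard stop means about 25 N on the lid, 3.5 N per N more. At the hard stop it rises too.
- rack (a joint): Jaw travel in m: 0 fully up (as it starts), grows as the jaw goes down, at most 0.044. The ratchet holds it within 1 mm of multiples of 8 mm. A spring lifts it when the release is held.
- rack_bar: The steel ladder-like bar that carries the jaw; it stands up to 36 mm out of the top of the head (its top at most 240 mm above the worktop). Moves with joint rack. Do not touch.
- jaw_pad: The jaw: a round pad 40 mm across, black rubber below, at the foot of the bar, above the lid. Once the lid is home the jaw force climbs by 10 to 15 N per mm of jaw travel. Do not touch.
- crock: The small white crock, 66 mm across and 48 mm high without its lid, loose, standing on the press board within a low black locating ring under the jaw. Origin at the centre of its underside. Not to be touched by the robot. 20 to 40 N of jaw force is firm; more than 45 N cracks it.
- lid_top (a point): Centre of the top of the lid (wood, 65 mm across, 9 mm thick, black seal below). With the lid home it is 57 mm above the crock's underside, 71 mm above the worktop.
- lid (a joint): How far the lid stands proud of home, in m: 0 is home; it starts at 0.004 to 0.011 and stays where it is left. It takes about 10 N to move.
- release_top (a point): Centre of the top of the red release tab (24 mm along x, 40 mm along y, 7 mm thick) on the left side of the head, 66 mm left of the jaw's axis and 38 mm in front of it, 164 to 169 mm above the worktop. Press straight down by about 12 mm.
- release (a joint): Angle of the release lever, rad: 0 up, 0.32 at the hard stop (tab 14 mm down); springs back. Beyond about 0.2 (tab 9 mm down) it frees the jaw, which needs about half a second to rise, with the trigger at rest. Takes 1 to 12 N. It dips by itself as the ratchet clicks.
- spice_jar: Spice jar, 41 mm across, 105 mm high, standing to the right of the press (its -y side). Bystander.
- candle: Small candle in a glass, 68 mm across, 64 mm high, standing to the left of the press. Bystander.
- timer: Red and white kitchen timer, 63 mm across, 54 mm high, standing to the front right of the press. Bystander.

How it is judged (in metres and radians):
On the way, in this order (a step that is already met when the one before it is completed fails the run):
1. the lid is home (within 1 mm) with the jaw bearing on it with more than 18 N (value of joint lid below 0.001 m and contact force between jaw_pad and crock above 18 N), for 0.1 s.
2. the release tab is held down (lever beyond 0.12 rad) and the jaw springs back to within 2 mm of fully up (value of joint rack below 0.002 m and value of joint release above 0.12 rad), for 0.05 s.
At the end, for the whole second after the job is handed in: The lid is home (less than 1 mm proud), the jaw is back up within 2 mm of fully up, trigger and release tab have sprung back (trigger under 0.05 rad, release lever under 0.04 rad), and the crock stands upright and at rest in its ring, within 6 mm of the jaw's axis (value of joint lid below 0.001 m and value of joint rack below 0.002 m and value of joint trigger below 0.05 rad and value of joint release below 0.04 rad and angle between crock's own z axis and vertical below 0.05 rad and horizontal distance between crock and press below 0.006 m and linear speed of crock below 0.02 m/s); the robot touches nothing.
It fails at once if the jaw presses on the crock with more than 45 N (contact force between jaw_pad and crock above 45 N).
It fails at once if the robot touches the jaw, its bar, the crock or its lid (contact force between any of the fingers, the arm and rack_bar above 1 N or contact force between any of the fingers, the arm and jaw_pad above 1 N or contact force between any of the fingers, the arm and crock above 1 N).
It fails at once if a bystander is moved by more than 15 mm (distance of any of spice_jar, candle, timer from where it was at the start of the episode above 0.015 m).
It also fails if it takes over 46 s, if anything falls off the work surface, if the arm or the gripper's body presses on something with over 40 N, if the wrist force passes 120 N, or if a joint passes its speed limit or range.

ROBOT

A 6-joint arm with a two-finger parallel gripper is mounted at the origin on a cart in front of the work surface, level with it; the furniture and walls round the work are solid. World frame = base frame: x ahead of the robot, y to its left, z up, the work surface at z = 0. Lengths are in mm, angles in rad, forces in N, time in s.
With the tool pointing down it reaches from about 150 to 775 mm from the base axis. Payload 6.1 kg.
Tool frame: the origin (TCP) lies where the fingers leave the gripper's body, on its centre line; the fingertips stand 73 mm ahead of it and the grasp point (between the pads) lies 54 mm ahead of it; z points along the fingers, y is the line along which they close (so a half turn about z gives the same grasp; the last joint's range is limited). The gripper opens to 85 mm and grips with 20 to 120 N. Pads are 22 mm wide; open, the fingers measure 114 mm over their backs; the gripper's body (76 mm by 85 mm) begins 54 mm behind the grasp point. The pads swing forward as they close: fully open they stand 13 mm farther back than shut.
Start: joints at [0, 0.126, -0.04, 1.405, 0, 1.571], TCP at [524.984, -0, 303.895] pointing down, gripper open.
Joint ranges: [-2.72, 2.72], [-0.95, 1.95], [-1.27, 1.35], [-1.78, 2.02], [-1.46, 1.47], [-3.14, 3.14]. Speed limits (rad/s): [2.39, 2.39, 3.01, 3.14, 3.14, 3.14].

INTERFACE

Orientations are given as a rotation vector (axis times angle).
In Python, from station import * gives the robot as it stands. The module is installed in compiled form; this text tells all that it offers.
- The arm moves only by the shell command python3 -m creep 'ROWS' [FORCE]. ROWS is JSON, one flat list of numbers, 5 for each row, row after row: the shift along the tool's x, y, z in m, then the turn about the tool's z in degrees, then the finger opening in m, from 0 to 0.0854. In form: [dx, dy, dz, roll, grip, dx, dy, dz, roll, grip, ...]. A call has 1 to 12 rows; each row shifts and turns the commanded pose from where the row before left it, along the tool's axes as they then stand; what a row does not reach is not made up. A row lasts 1/12 s, in which the tool goes at most 41.7 mm and 7.16 degrees, less where a joint would pass 70% of its speed; a pose out of reach is approached as far as the arm can. A call with a gripper value outside its range is refused whole. The fingers move at their own pace and stop on an object; FORCE is the grip in N (left out, the last holds). Time passes only in rows, so rows that do not move let the fingers close. It gives the time, the measured TCP pose, the force, the opening and the grip force at its end, in the units of the state.
- get_state(): the state, without advancing time (a new reading comes with each control period).
- snapshot(name): name is "scene" or "side" or "wrist"; returns a dict with "image" (400x640x3 uint8, red, green, blue), "vfov" (degrees; the focal length in pixels is half the picture's height over the tangent of half this angle, whatever the lens; pixels are square), "cx", "cy" (the principal point, pixels), "rvec" (rotation vector, rad) and "tvec" (3), from world to camera coordinates, as OpenCV has them. Camera axes: x right, y down, z forward; pixel columns grow to the right and rows downward; lengths in mm; the calibration is good to about 2 mm. A picture is of the moment at which its call begins. There is no depth.
- finish_job(): hands the job in; it is judged then, once.
The state is a dict: "time_s": time; "qpos": joint angles; "joint_velocities": joint speeds; "joint_torque": joint torques, N m; "tool_pos": TCP position; "tool_rot": TCP orientation; "ft_force": force on the tool from outside, world axes, zero at the start; "moment": the same for the moment, N m; "opening": finger opening in mm; "grip_force": force on a finger pad.
Only numpy, scipy, OpenCV 4.12 (cv2) and the standard library are available. Lean on these libraries where they do the work, as an engineer would, in place of code of your own. Each camera call takes 0.05 s, during which the arm holds its last target. There are 200 camera calls.

## Working session

There is one attempt and no reset: what is moved stays moved. The work goes in short steps, Python scripts to look and compute and a shell command to move; the robot and the scene stay as the last step left them, time stands still between calls to the robot, and variables do not carry over. Pictures are saved under pics/ and viewed, at most 13 in all, crops included, and the job is handed in when it is done.

```bash
mkdir -p pics
cat > h.py <<'E'
from station import *
import numpy as np, cv2
def cam(n):
    s=snapshot(n); im=s["image"]; f=im.shape[0]/2/np.tan(np.radians(s["vfov"])/2)
    K=np.array([[f,0,s["cx"]],[0,f,s["cy"]],[0,0,1.]]); R=cv2.Rodrigues(np.array(s["rvec"],float))[0]
    t=np.array(s["tvec"],float).reshape(3,1)
    return im,K,R,t
def save(n,fn):
    im,K,R,t=cam(n); cv2.imwrite("pics/"+fn+".png",im[:,:,::-1]); np.savez("pics/"+fn+".npz",K=K,R=R,t=t); 
def P(fn):
    d=np.load("pics/"+fn+".npz"); return d["K"]@np.hstack([d["R"],d["t"]])
def tri(a,pa,b,pb):
    x=cv2.triangulatePoints(P(a),P(b),np.array(pa,float).reshape(2,1),np.array(pb,float).reshape(2,1)); return (x[:3]/x[3]).ravel()
def proj(fn,X):
    x=P(fn)@np.append(X,1); return x[:2]/x[2]
E
python3 - <<'E'
from h import *
save("scene","sc1");save("side","sd1")
a=cv2.imread("pics/sc1.png");b=cv2.imread("pics/sd1.png")
for n in("sc1","sd1"):
    d=np.load(f"pics/{n}.npz");print((-d["R"].T@d["t"]).ravel().round(),d["R"][2].round(2))
s=get_state();print(s["time_s"],s["tool_pos"],s["tool_rot"],s["ft_force"],s["opening"])
E
```

```text
[ 196. -338.  676.] [ 0.38  0.68 -0.63]
[ 292. -580.  633.] [ 0.23  0.84 -0.5 ]
0.1 [ 5.22723714e+02 -1.78855146e-02  3.02466997e+02] [-2.21872131 -2.21871825  0.00605763] [-1.03479683 -0.13107399 -0.12286854] 85.4980219737463
```

View pics/sc1.png

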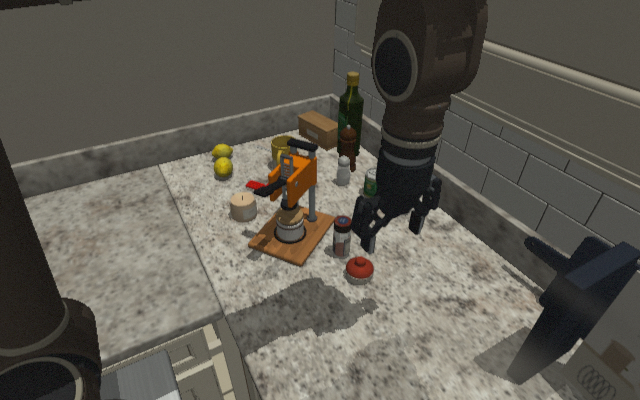

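View pics/sd1.png

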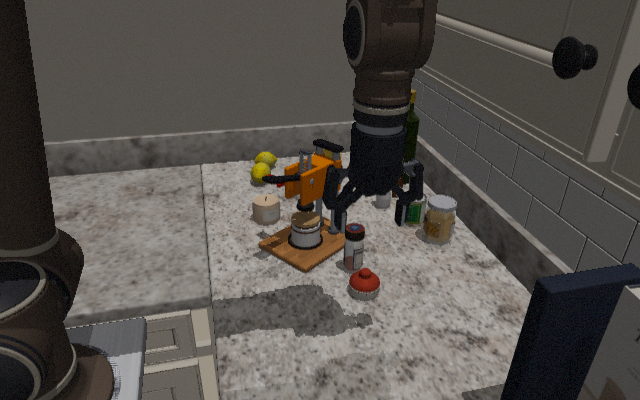

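The scene view shows the press with its board corners near (250,245), (303,262) and (335,217), and the trigger tip near (265,190). In the side view the board is at (260,243), (307,268) and (350,240), with the trigger near (272,180). I'll zoom in on both together.

Run:
```python
from h import *
a=cv2.imread("pics/sc1.png")[130:270,220:350];b=cv2.imread("pics/sd1.png")[130:270,245:375]
z=np.hstack([cv2.resize(x,None,fx=3,fy=3,interpolation=cv2.INTER_CUBIC) for x in(a,b)])
z=cv2.convertScaleAbs(z,alpha=1.7,beta=15)
cv2.imwrite("pics/z1.png",z);print(z.shape)
```

```text
(420, 780, 3)
```

View pics/z1.png

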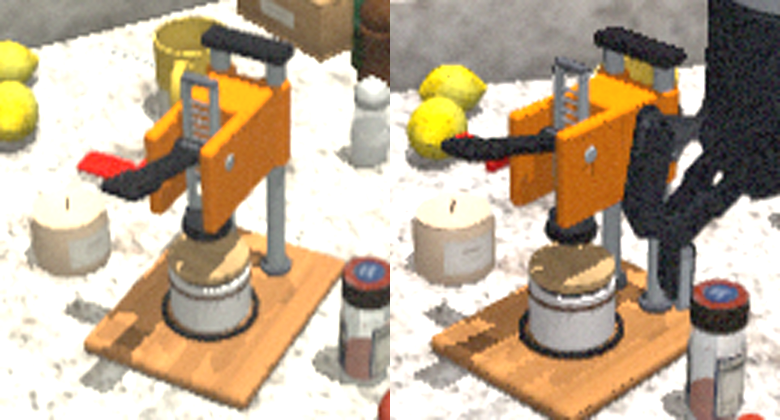

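Run:
```python
from h import *
L=lambda u,v:(220+u/3,130+v/3)
Rr=lambda u,v:(245+(u-390)/3,130+v/3)
pts=dict(trigend=((105,186),(445,145)),trigmid=((125,180),(468,146)),lid=((209,258),(572,267)),cornL=((87,345),(434,340)),cornF=((243,401),(570,414)),
 pivot=((229,160),(590,155)),bartop=((200,77),(571,61)),jaw=((208,225),(571,228)),handleL=((205,36),(597,38)),handleR=((288,50),(683,55)),post=((277,268),(655,305)),spice=((366,267),(722,290)),candle=((68,207),(453,207)))
for k,(a,b) in pts.items():
    X=tri("sc1",L(*a),"sd1",Rr(*b)); print(k,X.round(1),np.linalg.norm(proj("sc1",X)-L(*a)).round(2))
```

```text
trigend [395.1 265.2 210.2] 0.53
trigmid [411.2 271.1 205.2] 0.75
lid [489.7 312.   76.4] 0.02
cornL [386.7 326.9  16.6] 0.1
cornF [466.  210.3  20.2] 0.06
pivot [498.3 290.2 179.9] 0.76
bartop [489.4 313.1 241. ] 0.35
jaw [488.5 309.  111.7] 0.2
handleL [524.6 380.7 228.8] 1.16
handleR [577.8 342.9 224.6] 0.39
post [560.7 331.   21.5] 0.33
spice [574.4 216.6 103.5] 0.09
candle [420.1 442.4  64.7] 0.02
```

```bash
python3 -m creep '[0.01,-0.012,-0.03,-4.25,0, 0.023,-0.014,-0.01,-4.25,0, 0.024,-0.012,-0.01,-4.25,0, 0.024,-0.011,-0.01,-4.25,0, 0.024,-0.009,-0.01,-4.25,0, 0.024,-0.007,-0.01,-4.25,0, 0.024,-0.005,0,-4.25,0, 0.024,-0.003,0,-4.25,0, 0,0,0,0,0, 0,0,0,0,0]' 60
python3 - <<'E'
from h import *
save("wrist","w1"); s=get_state();print(s["tool_pos"],s["tool_rot"],s["ft_force"],s["opening"])
d=np.load("pics/w1.npz");print((-d["R"].T@d["t"]).ravel().round(),d["R"].round(2))
for X in([411,265,207],[489,311,240],[489-38*.83-66*.56,311-38*.56+66*.83,166]):print(proj("w1",np.array(X,float)))
E
```

```text
time_s: 0.93
tool_pos: [405.6, 154.7, 384.1]
tool_rot: [1.472, 2.774, 0.001]
ft_force: [-0.1, 0.2, 0.2]
opening: 0.1
grip_force: 0.0
[405.99813847 154.22224518 383.94922729] [1.47391490e+00 2.77346786e+00 7.55502429e-04] [-0.00960519 -1.22546893 -0.2687527 ] -0.040965870726685435
[364. 214. 453.] [[ 0.83  0.56  0.  ]
 [ 0.54 -0.79  0.29]
 [ 0.16 -0.24 -0.96]]
[425.33263775  70.99490544]
[595.37222235  77.59325593]
[488.31719148 -13.24071571]
```

View pics/w1.png

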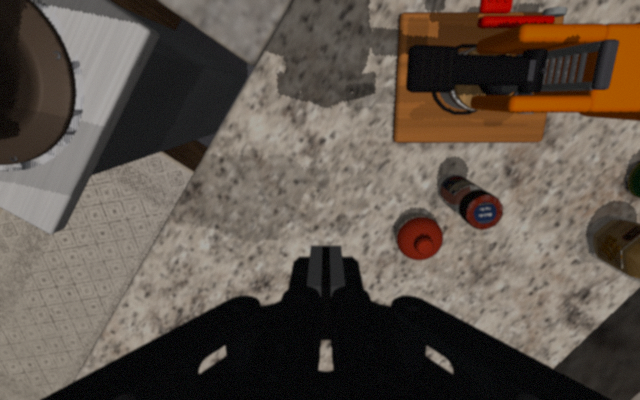

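The wrist view shows the board edges parallel to the image, so a yaw of 34° is right. The trigger paddle centre is near (435,69), the bar top near (604,65), and the red tab is at the top edge near (495,5). I'll move 70 mm toward press +y for a second view.

```bash
python3 -m creep '[0.02,0.02,0,0,0, 0.025,0.02,0,0,0, 0.025,0.01,0,0,0, 0,0,0,0,0]'
python3 - <<'E'
from h import *
save("wrist","w2"); s=get_state();print(s["tool_pos"],s["tool_rot"],s["ft_force"])
E
```

```text
time_s: 1.32
tool_pos: [408.8, 242.5, 382.8]
tool_rot: [-1.473, -2.773, -0.0]
ft_force: [0.7, -0.4, 1.0]
opening: -0.4
grip_force: 0.0
[408.76149154 240.95643617 382.98872785] [-1.47314418e+00 -2.77418956e+00  1.67913926e-03] [-0.53943172 -0.60526808 -0.13112455]
```

View pics/w2.png

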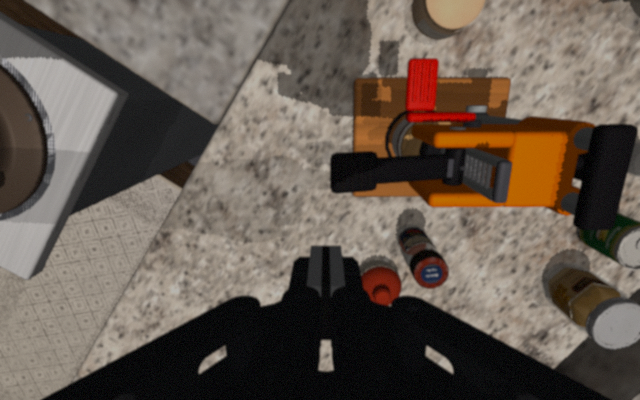

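The paddle runs from (332,173) to (377,170), with its centre at about (354,171). The red tab's centre is near (422,82), the bar top near (502,177), and the candle is at (450,12).

Run:
```python
from h import *
def ray(fn,p,z):
    M=P(fn);c=np.array([p[0],p[1],1.]);A=np.linalg.solve(M[:,:3],c);C=-np.linalg.solve(M[:,:3],M[:,3]);return C+A*(z-C[2])/A[2]
X=tri("w1",(433,69),"w2",(354,171));print("trig tri",X.round(1))
print("trig end",tri("w1",(409,69),"w2",(332,173)).round(1), "barR",tri("w1",(604,65),"w2",(500,175)).round(1))
T=ray("w2",(354,171),207);print("T",T.round(1), ray("w1",(433,69),207).round(1))
B=ray("w2",(422,82),166);print("tab",B.round(1), "x-check tri side: ")
# tab from scene far view crop (113,163)
print("tab tri",tri("sc1",(220+113/3,130+163/3),"w2",(422,82)).round(1))
J=np.array([489,311]);c,s=np.cos(np.radians(34)),np.sin(np.radians(34))
for n,v in(("T",T),("tab",B)):
    d=v[:2]-J;print(n,"press frame",(c*d[0]+s*d[1]).round(1),(-s*d[0]+c*d[1]).round(1))
st=get_state();R=cv2.Rodrigues(np.array(st["tool_rot"]))[0]
for n,v in(("T",T),("tab",B)):
    tip=np.array(v)+[0,0,83];print(n,"TCP shift tool mm for tip 10 above",(R.T@(tip-st["tool_pos"])).round(1))
```

```text
trig tri [415.1 270.  201.6]
trig end [401.6 260.3 204.7] barR [494.  325.4 226.3]
T [413.6 270.8 207. ] [414.5 268.8 207. ]
tab [424.2 353.2 166. ] x-check tri side: 
tab tri [429.7 353.2 161.7]
T press frame -85.0 8.8
tab press frame -30.1 71.2
T TCP shift tool mm for tip 10 above [22.  20.8 93. ]
tab TCP shift tool mm for tip 10 above [ 84.3  75.8 133.9]
```

```bash
python3 -m creep '[0.011,0.01,0.02,0,0, 0.010,0.009,0.03,0,0, 0,0,0.03,0,0, 0,0,0.012,0,0, 0,0,0,0,0, 0,0,0,0,0]'
python3 - <<'E'
from h import *
save("wrist","w3");save("side","sd3"); s=get_state();print(s["tool_pos"],s["ft_force"])
a=cv2.imread("pics/w3.png");b=cv2.resize(cv2.imread("pics/sd3.png")[120:280,220:350],None,fx=2.5,fy=2.5)
cv2.imwrite("pics/z3.png",cv2.convertScaleAbs(np.hstack([a[:,200:640],b]),alpha=1.5,beta=15))
E
```

```text
time_s: 1.87
tool_pos: [412.4, 266.7, 291.7]
tool_rot: [-1.477, -2.772, 0.002]
ft_force: [-0.6, -0.0, 0.4]
opening: -0.1
grip_force: 0.0
[412.8496351  267.3942172  293.36551806] [-0.56590528 -0.66927904  0.77513487]
```

View pics/z3.png

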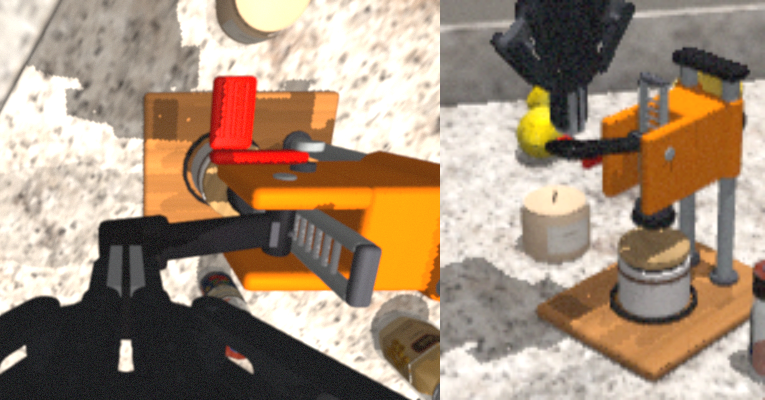

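The tips at (127,247) in the crop stand over the paddle (columns 100–165), and the jaw is clear above the lid. I'll check the tip against the paddle numerically.

Run:
```python
from h import *
s=get_state();R=cv2.Rodrigues(np.array(s["tool_rot"]))[0]
p=np.array(s["tool_pos"])
print("tip",proj("w3",p+R@[0,0,73])-[200,0],"tip pad near side",proj("w3",p+R@[11,0,73])-[200,0],"T",proj("w3",np.array([413.6,270,207]))-[200,0])
t=np.array([413.6,270,207]); 
for d in([0,15,0],[0,-15,0],[15,0,0],[-15,0,0]): print(d,proj("w3",t+R@np.array(d,float))-[200,0])
```

```text
tip [129.28561164 263.82441386] tip pad near side [129.36343144 241.21064386] T [133.00252966 247.68617254]
[0, 15, 0] [163.97508791 247.721911  ]
[0, -15, 0] [102.04537627 247.65045186]
[15, 0, 0] [133.19973786 218.52341437]
[-15, 0, 0] [132.81523042 275.38361363]
```

```bash
python3 -m creep '[0.002,0.001,0.005,0,0, 0,0,0.005,0,0, 0,0,0.004,0,0, 0,0,0,0,0]'; python3 -m creep '[0,0,0.005,0,0, 0,0,0.005,0,0, 0,0,0.005,0,0, 0,0,0,0,0]';  python3 -m creep '[0,0,0.005,0,0, 0,0,0.005,0,0, 0,0,0.005,0,0, 0,0,0,0,0]'
```

```text
time_s: 2.3
tool_pos: [411.7, 270.0, 277.4]
tool_rot: [1.475, 2.774, -0.0]
ft_force: [1.4, -0.2, 1.7]
opening: -0.1
grip_force: 0.7
time_s: 2.63
tool_pos: [411.4, 270.0, 261.8]
tool_rot: [-1.475, -2.773, 0.002]
ft_force: [-0.2, -0.6, 3.6]
opening: 0.2
grip_force: 1.4
time_s: 2.97
tool_pos: [411.6, 270.1, 247.0]
tool_rot: [-1.475, -2.774, 0.001]
ft_force: [-0.5, -0.4, 2.9]
opening: -0.2
grip_force: 1.9
```

```bash
python3 -m creep '[0,0,0.005,0,0, 0,0,0.005,0,0, 0,0,0,0,0]'; python3 -m creep '[0,0,0.003,0,0, 0,0,0.002,0,0, 0,0,0,0,0]';  python3 -m creep '[0,0,0.002,0,0, 0,0,0,0,0]'
```

```text
time_s: 3.22
tool_pos: [412.1, 270.4, 237.3]
tool_rot: [1.475, 2.774, 0.001]
ft_force: [0.1, 1.2, 4.4]
opening: -0.1
grip_force: 1.9
time_s: 3.47
tool_pos: [412.2, 270.4, 233.1]
tool_rot: [1.475, 2.773, 0.002]
ft_force: [1.7, 1.9, 5.5]
opening: 0.0
grip_force: 2.5
time_s: 3.63
tool_pos: [412.3, 270.5, 231.3]
tool_rot: [1.474, 2.773, 0.002]
ft_force: [2.0, 1.2, 5.5]
opening: -0.2
grip_force: 2.4
```

```bash
python3 -m creep '[0,0,0.002,0,0, 0,0,0,0,0]'; python3 -m creep '[0,0,0.001,0,0, 0,0,0,0,0]'
```

```text
time_s: 3.8
tool_pos: [412.4, 270.6, 230.7]
tool_rot: [1.474, 2.772, 0.005]
ft_force: [-1.2, -0.6, 13.3]
opening: -0.1
grip_force: 6.2
time_s: 3.97
tool_pos: [412.5, 270.6, 230.5]
tool_rot: [1.474, 2.772, 0.006]
ft_force: [-1.5, -1.6, 17.3]
opening: -0.3
grip_force: 8.5
```

```bash
python3 -m creep '[0,0,-0.01,0,0, 0,0,-0.015,0,0, 0,0,-0.015,0,0, 0,0,-0.015,0,0, 0,0,0,0,0, 0,0,0,0,0]'; python3 -m creep '[0,0,0.01,0,0, 0,0,0.01,0,0, 0,0,0.01,0,0, 0,0,0,0,0]';python3 -m creep '[0,0,0.008,0,0, 0,0,0.006,0,0, 0,0,0,0,0]'; python3 -m creep '[0,0,0.004,0,0, 0,0,0,0,0]'; python3 -m creep '[0,0,0.003,0,0, 0,0,0,0,0]'
python3 -c "
from h import *
save('side','s4')"
```

```text
time_s: 4.47
tool_pos: [411.8, 270.1, 282.8]
tool_rot: [1.475, 2.774, 0.0]
ft_force: [-0.1, 0.6, 0.3]
opening: -0.1
grip_force: 0.8
time_s: 4.8
tool_pos: [410.9, 269.6, 249.6]
tool_rot: [-1.474, -2.772, 0.005]
ft_force: [-1.0, 0.2, 3.9]
opening: 0.0
grip_force: 1.7
time_s: 5.05
tool_pos: [411.7, 270.1, 237.7]
tool_rot: [-1.475, -2.774, 0.001]
ft_force: [-1.0, 0.6, 5.5]
opening: -0.2
grip_force: 2.0
time_s: 5.22
tool_pos: [411.9, 270.3, 234.7]
tool_rot: [1.475, 2.774, 0.001]
ft_force: [0.3, 0.5, 4.5]
opening: 0.2
grip_force: 2.1
time_s: 5.38
tool_pos: [412.2, 270.4, 232.3]
tool_rot: [1.475, 2.773, 0.002]
ft_force: [0.5, 1.4, 6.7]
opening: -0.0
grip_force: 2.6
```

```bash
python3 -m creep '[0,0,0.001,0,0, 0,0,-0.011,0,0, 0,0,-0.014,0,0, 0,0,-0.014,0,0, 0,0,-0.014,0,0, 0,0,0,0,0, 0,0,0,0,0]'; 
python3 -c "
from h import *
save('side','s5');b=cv2.imread('pics/s5.png')[120:260,240:380]
cv2.imwrite('pics/z5.png',cv2.convertScaleAbs(cv2.resize(b,None,fx=4,fy=4,interpolation=2),alpha=1.6,beta=15))"
```

```text
time_s: 6.02
tool_pos: [411.8, 270.2, 284.5]
tool_rot: [1.475, 2.774, 0.001]
ft_force: [-0.8, 0.7, -1.2]
opening: 0.3
grip_force: 0.0
```

View pics/z5.png

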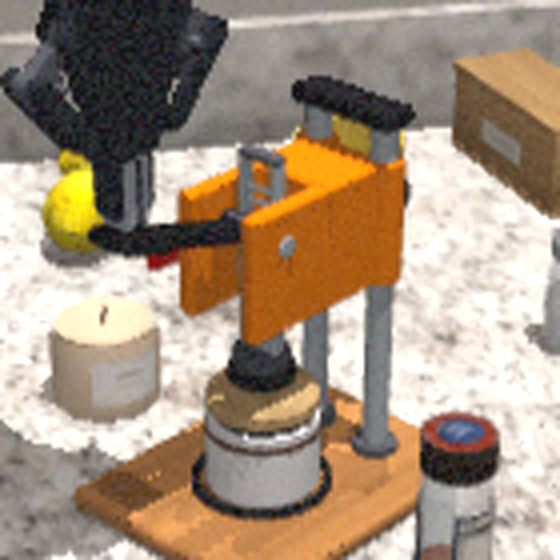

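The picture shows the bar lowered and the jaw pad at (262,365) just above or on the lid (265,395) after two clicks. From here I'll press in smaller steps.

```bash
python3 -m creep '[0,0,0.008,0,0, 0,0,0.01,0,0, 0,0,0.008,0,0, 0,0,0,0,0]'|sed -n '1,2p;4p';python3 -m creep '[0,0,0.003,0,0, 0,0,0.003,0,0, 0,0,0,0,0]'|sed -n '1,2p;4p'; python3 -m creep '[0,0,0.003,0,0, 0,0,0.002,0,0, 0,0,0,0,0]'|sed -n '1,2p;4p'
```

```text
time_s: 6.4
tool_pos: [411.0, 269.6, 255.3]
ft_force: [-1.5, -0.9, 3.3]
time_s: 6.65
tool_pos: [411.1, 269.7, 251.2]
ft_force: [-2.3, -2.4, 3.6]
time_s: 6.9
tool_pos: [411.5, 270.0, 246.6]
ft_force: [-2.7, -3.0, 3.6]
```

```bash
python3 -m creep '[0,0,0.003,0,0, 0,0,0,0,0]'|sed -n '1,2p;4p'
```

```text
time_s: 7.07
tool_pos: [411.7, 270.1, 243.7]
ft_force: [-2.8, -1.3, 4.2]
```

```bash
python3 -m creep '[0,0,0.003,0,0, 0,0,0,0,0]'|sed -n '2p;4p'; python3 -m creep '[0,0,0.002,0,0, 0,0,0,0,0]'|sed -n '2p;4p'
```

```text
tool_pos: [411.9, 270.2, 240.7]
ft_force: [-1.4, -2.0, 4.1]
tool_pos: [412.1, 270.4, 238.9]
ft_force: [-1.0, -0.7, 4.0]
```

```bash
python3 -m creep '[0,0,0.002,0,0, 0,0,0,0,0]'|sed -n '2p;4p'; python3 -m creep '[0,0,0.002,0,0, 0,0,0,0,0]'|sed -n '2p;4p'
```

```text
tool_pos: [412.2, 270.5, 237.3]
ft_force: [-1.0, -0.5, 6.7]
tool_pos: [412.4, 270.6, 235.6]
ft_force: [-1.8, -0.3, 7.6]
```

```bash
python3 -m creep '[0,0,0.002,0,0, 0,0,0,0,0]'|sed -n '2p;4p'
```

```text
tool_pos: [412.7, 270.7, 233.8]
ft_force: [-0.3, -0.3, 7.6]
```

```bash
python3 -m creep '[0,0,0.002,0,0, 0,0,0,0,0]'|sed -n '2p;4p'
```

```text
tool_pos: [412.9, 270.9, 232.1]
ft_force: [0.5, 0.4, 8.7]
```

```bash
python3 -m creep '[0,0,-0.011,0,0, 0,0,-0.014,0,0, 0,0,-0.014,0,0, 0,0,-0.014,0,0, 0,0,0,0,0, 0,0,0,0,0]'|sed -n '1,2p;4p';  python3 -m creep '[0,0,0.008,0,0, 0,0,0.007,0,0, 0,0,0.006,0,0, 0,0,0,0,0]'|sed -n '2p;4p';python3 -m creep '[0,0,0.003,0,0, 0,0,0,0,0]'|sed -n '2p;4p'
```

```text
time_s: 8.57
tool_pos: [412.0, 270.3, 284.2]
ft_force: [0.3, 0.8, -0.7]
tool_pos: [410.9, 269.6, 260.7]
ft_force: [-2.1, -1.1, 4.2]
tool_pos: [411.2, 269.8, 259.3]
ft_force: [-2.6, -2.5, 5.2]
```

```bash
python3 -m creep '[0,0,0.003,0,0, 0,0,0,0,0]'|sed -n '2p;4p'
```

```text
tool_pos: [411.2, 269.8, 256.7]
ft_force: [-3.9, -2.1, 6.3]
```

```bash
python3 -m creep '[0,0,0.003,0,0, 0,0,0,0,0]'|sed -n '2p;4p'
```

```text
tool_pos: [411.2, 269.8, 253.8]
ft_force: [-2.9, -2.3, 7.7]
```

```bash
python3 -m creep '[0,0,0.003,0,0, 0,0,0,0,0]'|sed -n '2p;4p'
```

```text
tool_pos: [411.2, 269.8, 250.9]
ft_force: [-3.2, -1.5, 7.5]
```

```bash
python3 -m creep '[0,0,0.002,0,0, 0,0,0,0,0]'|sed -n '2p;4p'
```

```text
tool_pos: [411.2, 269.8, 249.0]
ft_force: [-3.2, -2.6, 7.6]
```

```bash
python3 -m creep '[0,0,0.002,0,0, 0,0,0,0,0]'|sed -n '2p;4p'
```

```text
tool_pos: [411.3, 269.8, 247.0]
ft_force: [-3.4, -2.5, 7.9]
```

```bash
python3 -m creep '[0,0,0.002,0,0, 0,0,0,0,0]'|sed -n '2p;4p'
```

```text
tool_pos: [411.4, 269.9, 245.2]
ft_force: [-3.5, -2.2, 8.8]
```

```bash
python3 -m creep '[0,0,0.002,0,0, 0,0,0,0,0]'|sed -n '2p;4p'
```

```text
tool_pos: [411.5, 269.9, 243.5]
ft_force: [-3.8, -2.6, 11.3]
```

```bash
python3 -m creep '[0,0,0.001,0,0, 0,0,0,0,0]'|sed -n '2p;4p'
```

```text
tool_pos: [411.5, 270.0, 242.8]
ft_force: [-3.2, -3.2, 10.3]
```

```bash
python3 -m creep '[0,0,0.001,0,0, 0,0,0,0,0]'|sed -n '2p;4p'
```

```text
tool_pos: [411.6, 270.0, 242.0]
ft_force: [-3.4, -2.3, 11.4]
```

```bash
for i in 1 2; do python3 -m creep '[0,0,0,0,0, 0,0,0,0,0]'|sed -n '2p;4p';done; python3 -m creep '[0,0,0.0007,0,0, 0,0,0,0,0, 0,0,0,0,0]'|sed -n '1,2p;4p'; python3 -m creep '[0,0,0,0,0, 0,0,0,0,0]'|sed -n '1,2p;4p'
```

```text
tool_pos: [411.6, 270.0, 242.1]
ft_force: [-4.4, -3.1, 12.6]
tool_pos: [411.5, 270.0, 242.0]
ft_force: [-3.9, -2.8, 10.6]
time_s: 11.15
tool_pos: [411.6, 270.0, 241.5]
ft_force: [-4.3, -3.0, 11.8]
time_s: 11.32
tool_pos: [411.6, 270.0, 241.5]
ft_force: [-4.4, -3.3, 12.3]
```

```bash
python3 -m creep '[0,0,0.001,0,0, 0,0,0,0,0, 0,0,0,0,0]'|sed -n '1,2p;4p'; python3 -m creep '[0,0,0,0,0, 0,0,0,0,0]'|sed -n '1,2p;4p'
```

```text
time_s: 11.57
tool_pos: [411.7, 270.1, 240.6]
ft_force: [-3.7, -1.8, 12.5]
time_s: 11.73
tool_pos: [411.7, 270.1, 240.6]
ft_force: [-3.5, -2.1, 13.2]
```

```bash
python3 -m creep '[0,0,-0.01,0,0, 0,0,-0.015,0,0, 0,0,-0.015,0,0, 0,0,-0.02,0,0, 0,0,-0.02,0,0, 0,0,-0.02,0,0, 0,0,0,0,0, 0,0,0,0,0]'|sed -n '1,2p;4p'
python3 - <<'E'
from h import *
save("wrist","w4")
def ray(fn,p,z):
    M=P(fn);c=np.array([p[0],p[1],1.]);A=np.linalg.solve(M[:,:3],c);C=-np.linalg.solve(M[:,:3],M[:,3]);return C+A*(z-C[2])/A[2]
st=get_state();R=cv2.Rodrigues(np.array(st["tool_rot"]))[0]
B=ray("w3",(434,114),166);print("tab w3",B.round(1),(R.T@(B+[0,0,73]-st["tool_pos"])).round(1), st["tool_pos"].round(1) if hasattr(st["tool_pos"],'round') else st["tool_pos"])
im=cv2.imread("pics/w4.png").astype(int);m=((im[:,:,2]>90)&(im[:,:,1]<30)&(im[:,:,0]<40)).astype(np.uint8)
n,l,s,c=cv2.connectedComponentsWithStats(m)
for i in range(1,n):
    if s[i][4]>150:print(s[i],c[i])
E
```

```text
time_s: 12.4
tool_pos: [412.2, 270.4, 339.6]
ft_force: [0.4, -0.3, 0.4]
tab w3 [425.8 351.6 166. ] [59.6 57.1 99.6] [411.8 270.2 338.6]
[ 391   86   80   70 2440] [415.9454918  124.18401639]
```

```bash
python3 -m creep '[0.02,0.018,0,0,0, 0.021,0.019,0,0,0, 0.021,0.019,0,0,0, 0,0,0.015,0,0, 0,0,0.02,0,0, 0,0,0.02,0,0, 0,0,0.02,0,0, 0,0,0,0,0, 0,0,0,0,0]'|sed -n '1,2p;4p'
python3 - <<'E'
from h import *
save("wrist","w5");save("side","sd5"); 
a=cv2.imread("pics/w5.png");b=cv2.resize(cv2.imread("pics/sd5.png")[120:280,220:350],None,fx=2.5,fy=2.5)
cv2.imwrite("pics/z6.png",cv2.convertScaleAbs(np.hstack([a[:,200:640],b]),alpha=1.5,beta=15))
s=get_state();R=cv2.Rodrigues(np.array(s["tool_rot"]))[0];print(proj("w5",np.array(s["tool_pos"])+R@[0,0,73])-[200,0])
E
```

```text
time_s: 13.2
tool_pos: [422.7, 352.2, 262.2]
ft_force: [1.0, -0.7, 0.1]
[130.2407675  265.02912914]
```

View pics/z6.png

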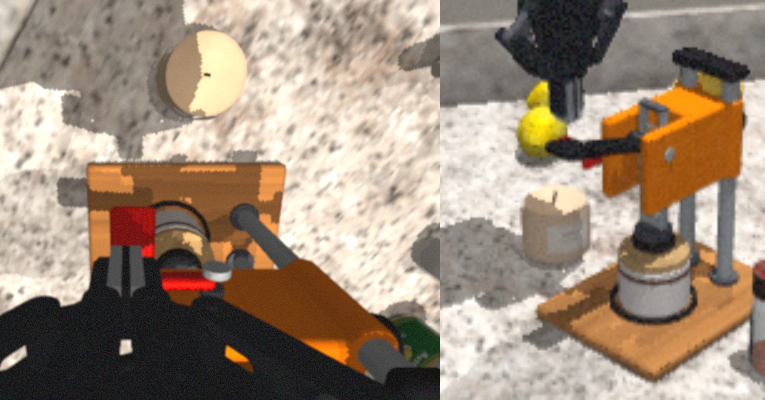

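```bash
python3 -m creep '[0.002,0.0015,0.006,0,0, 0.002,0.0015,0.008,0,0, 0,0,0.006,0,0, 0,0,0,0,0]'|sed -n '1,2p;4p';python3 -m creep '[0,0,0.004,0,0, 0,0,0.004,0,0,0,0,0,0,0]'|sed -n '1,2p;4p'; python3 -m creep '[0,0,0.003,0,0, 0,0,0,0,0]'|sed -n '1,2p;4p'
```

```text
time_s: 13.63
tool_pos: [423.3, 357.7, 242.6]
ft_force: [0.2, -0.5, -0.2]
time_s: 13.88
tool_pos: [423.5, 357.6, 235.5]
ft_force: [0.0, -1.2, -0.5]
time_s: 14.05
tool_pos: [423.6, 357.7, 232.9]
ft_force: [0.2, 0.5, -0.5]
```

Run:
```python
from h import *
save("wrist","w6");save("scene","sc6"); 
a=cv2.imread("pics/w6.png");b=cv2.resize(cv2.imread("pics/sc6.png")[125:265,225:340],None,fx=2.857,fy=2.857,interpolation=2)
cv2.imwrite("pics/z7.png",cv2.convertScaleAbs(np.hstack([a[:,200:640],b]),alpha=1.5,beta=15))
print(get_state()["ft_force"])
```

```text
[-0.45199292  0.07826436 -0.68792343]
```

View pics/z7.png

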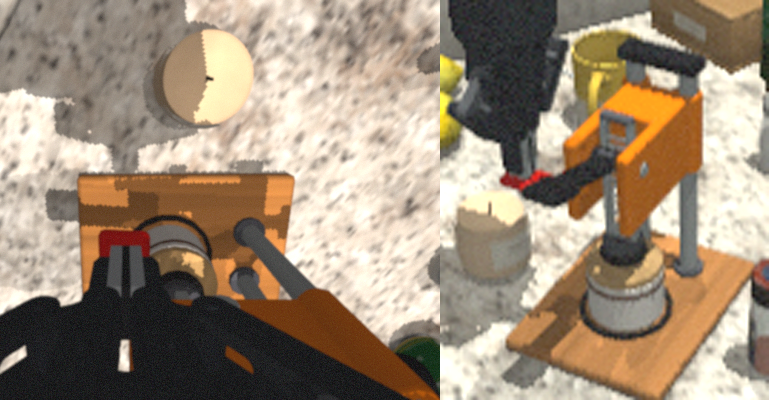

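The fingers stand over the tab, at (125,245) in the crop, and contact is about to happen. I'll press on slowly while watching the force.

```bash
for i in 1 2; do python3 -m creep '[0,0,0.003,0,0, 0,0,0,0,0]'|sed -n '1,2p;4p'; done
```

```text
time_s: 14.32
tool_pos: [423.8, 357.8, 229.9]
ft_force: [0.9, 0.2, 0.8]
time_s: 14.48
tool_pos: [423.7, 357.8, 226.8]
ft_force: [-0.6, 0.5, 1.1]
```

```bash
python3 -m creep '[0,0,0.003,0,0, 0,0,0,0,0]'|sed -n '1,2p;4p'; python3 -m creep '[0,0,0.002,0,0, 0,0,0,0,0]'|sed -n '1,2p;4p'
```

```text
time_s: 14.65
tool_pos: [424.0, 358.0, 224.8]
ft_force: [-1.0, -1.6, 6.8]
time_s: 14.82
tool_pos: [424.0, 358.1, 224.1]
ft_force: [-3.5, -2.2, 12.8]
```

```bash
python3 -m creep '[0,0,0,0,0, 0,0,0,0,0, 0,0,0,0,0, 0,0,0,0,0, 0,0,0,0,0, 0,0,0,0,0, 0,0,0,0,0, 0,0,0,0,0, 0,0,0,0,0, 0,0,0,0,0]'|sed -n '1,2p;4p'
python3 - <<'E'
from h import *
save("side","sd7");save("scene","sc7"); 
z=[cv2.resize(cv2.imread(f"pics/{n}.png")[125:265,x:x+130],None,fx=2.9,fy=2.9,interpolation=2) for n,x in(("sc7",220),("sd7",240))]
cv2.imwrite("pics/z8.png",cv2.convertScaleAbs(np.hstack(z),alpha=1.5,beta=15))
E
```

```text
time_s: 15.65
tool_pos: [424.0, 358.0, 224.2]
ft_force: [-3.0, -1.5, 11.7]
```

View pics/z8.png

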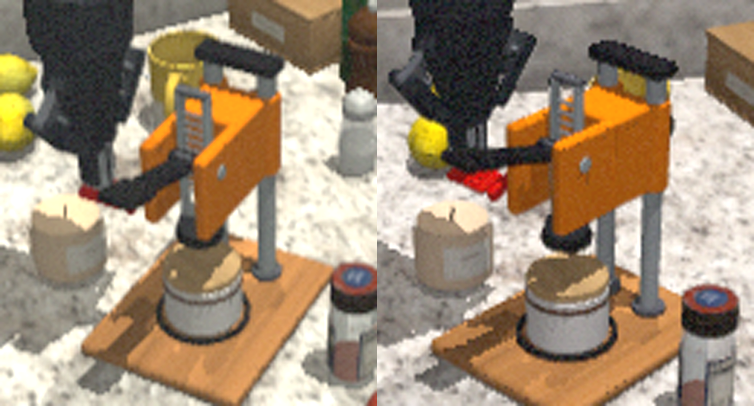

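The jaw is back up, the lid sits flush and the crock is in its ring. I'll lift off straight up, let things settle and check.

```bash
python3 -m creep '[0,0,-0.008,0,0, 0,0,-0.01,0,0, 0,0,-0.02,0,0, 0,0,-0.025,0,0, 0,0,-0.025,0,0, 0,0,-0.025,0,0, 0,0,0,0,0, 0,0,0,0,0, 0,0,0,0,0, 0,0,0,0,0]'|sed -n '1,2p;4p'
python3 - <<'E'
from h import *
save("side","sd8");save("scene","sc8"); 
z=[cv2.resize(cv2.imread(f"pics/{n}.png")[125:265,x:x+130],None,fx=2.9,fy=2.9,interpolation=2) for n,x in(("sc8",220),("sd8",240))]
cv2.imwrite("pics/z9.png",cv2.convertScaleAbs(np.hstack(z),alpha=1.5,beta=15))
E
```

```text
time_s: 16.58
tool_pos: [423.4, 357.6, 333.9]
ft_force: [0.4, 0.2, 0.1]
```

View pics/z9.png

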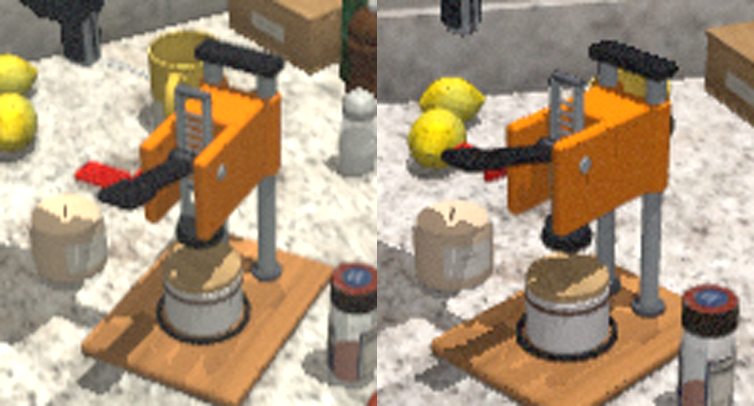

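The tab and trigger have sprung back, the jaw is up, the lid is flush, and the jar and candle stand where they were. I'll hand the job in.

```bash
python3 -c "
from station import *
print(finish_job())"
```

```text
the job is handed in; nothing more can be done
None
```

I handed the job in at 16.6 s, with no verdict returned: in the last pictures the lid looks home and the jaw, trigger and red tab are back up; final trigger force was about 13 N, roughly 30 N on the lid by the task's figures.

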